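Find the latched key on the bench switch box and release it

ROBOT

A 7-joint arm with a two-finger parallel gripper is mounted at the origin on the work surface. World frame = base frame: x ahead of the robot, y to its left, z up, the work surface at z = 0. Lengths are in m, angles in rad, forces in N, time in s.
With the tool pointing down it reaches from about 0.4 to 0.875 m from the base axis. Payload 6.5 kg.
Tool frame: the origin (TCP) lies at the very end of the fingers, on their centre line; the grasp point (between the pads) lies 19 mm behind it; z points along the fingers, y is the line along which they close (so a half turn about z gives the same grasp; the last joint's range is limited). The gripper opens to 85 mm and grips with 20 to 120 N. Pads are 22 mm wide; open, the fingers measure 114 mm over their backs; the gripper's body (76 mm by 85 mm) begins 54 mm behind the grasp point. The pads swing forward as they close: fully open they stand 13 mm farther back than shut.
Start: joints at [1.057, 0.536, -0.004, 1.538, 0.003, 1.067, -0.071], TCP at [0.281, -0.586, 0.231] pointing down, gripper open.
Joint ranges: [-2.7, 2.7], [-0.37, 2.16], [-1.27, 1.26], [0.24, 2.4], [-1.31, 4.45], [0.19, 1.91], [-2.76, 2.76]. Speed limits (rad/s): [2.39, 2.39, 3.14, 3.14, 3.14, 3.14, 3.14].

INTERFACE

Orientations are given as a unit quaternion [w, x, y, z].
In Python, from bench import robot, claw, planner, optics gives the robot as it stands. Calls block until the motion is done:
- robot.move_ptp(position, orientation): joint-space move of the TCP to a pose.
- robot.servo_line(position, attitude=None, rate=0.15): straight line of the TCP; attitude=None keeps the orientation; rate is the mean speed in m/s.
- robot.move_j(angles): joint-space move.
- claw.set_gripper(opening): finger opening in m; the grip force is fixed at half the most; returns when the fingers have stopped.
- robot.hold(seconds).
- planner.ik(position, orientation): joint angles nearest the present ones, or None.
- optics.get_image(name): name is "scene" or "top" or "wrist"; returns (picture, depth): 420x560x3 uint8, blue, green, red; 420x560 float32, m along the optical axis (not along the pixel's ray), 0 where there is no reading.
- optics.camera_info(name): a dict with "fov_y" (degrees; the focal length in pixels is half the picture's height over the tangent of half this angle, whatever the lens; pixels are square), "cx", "cy" (the principal point, pixels), "k1" (the pictures are not rectified: a ray, as slopes to the right and down, at radius r is drawn at 1 + k1 r^2 times it, then the intrinsics apply), "R" (3x3) and "t" (3): a world point X has camera coordinates R X + t. Camera axes: x right, y down, z forward; pixel columns grow to the right and rows downward; lengths in m; the calibration is good to about 2 mm. A picture is of the moment at which its call begins: read the wrist's pose just before it. camera_info takes no time and is no camera call; for the wrist camera it gives the pose at the moment of the call.
A pose or a line that the arm cannot do raises robot.MotionError and nothing moves.
- robot.finish_job(): hands the job in; it is judged then, once.
Readings, each from a call of its own:
- robot.read_t(): time.
- robot.read_joint_positions(): joint angles.
- robot.read_joint_vel(): joint speeds.
- robot.read_joint_torque(): joint torques, N m.
- robot.read_position(): TCP position.
- robot.read_orientation(): TCP orientation.
- robot.read_contact_force(): force on the tool from outside, world axes, zero at the start.
- robot.read_ft_torque(): the same for the moment, N m.
- robot.read_grip_width(): finger opening in m.
- robot.read_gripper_force(): force on a finger pad.
Only numpy, scipy, OpenCV 4.12 (cv2) and the standard library are available. Lean on these libraries where they do the work, as an engineer would, in place of code of your own. Each camera call takes 0.05 s, during which the arm holds its last target. There are 200 camera calls.

TASK

One of the four white keys on the bench switch box was left on, latched down. With a fingertip, start at the end with the green lamp and touch each of the four keys lightly in turn along the row, without pushing any of them home, to find the one that is latched; then press that key fully home and let it go, so that it springs up and all four keys stand up. Grasp and lift nothing, and leave the things on and around the box where they are.

Things in the scene. Friction and masses are not known exactly. Their poses are not given: they have to be found in the camera images.
- console: Bench switch box: grey, aluminium deck, 130 (x) x 270 (y) x 56 mm high, fixed. Origin at the centre of its underside, z up. On the deck, in this frame: a green lamp (22 mm wide, 15 mm high) at x -20, y +108 mm, and a row of four keys at x -20 and y +60, +14, -32, -78 mm, square to the box. Which switch sits in which place changes.
- switch_a: One of four identical push-push keys: white cap 34 (x) x 28 (y) mm in a black frame 42 x 36 x 2 mm. Origin: key's centre on the deck, 56 mm above the table; it does not move with the cap. Cap top above the deck: 14 mm up, 10 mm latched down, 6 mm fully home. An up key pushed home latches when let go; the latched one pushed home springs up. Pushed less far, either returns.
- key_a_top (a point): Centre of the top of switch_a's cap; it moves with the cap. Spring: an up key starts to move at about 2 N, then 0.9 N per mm, 9 N when home (8 mm down); the latched key (4 mm down) starts to move at about 5.6 N. One key is latched at the start.
- switch_b: One of four identical push-push keys: white cap 34 (x) x 28 (y) mm in a black frame 42 x 36 x 2 mm. Origin: key's centre on the deck, 56 mm above the table; it does not move with the cap. Cap top above the deck: 14 mm up, 10 mm latched down, 6 mm fully home. An up key pushed home latches when let go; the latched one pushed home springs up. Pushed less far, either returns.
- key_b_top (a point): Centre of the top of switch_b's cap; it moves with the cap. Spring: an up key starts to move at about 2 N, then 0.9 N per mm, 9 N when home (8 mm down); the latched key (4 mm down) starts to move at about 5.6 N. One key is latched at the start.
- switch_c: One of four identical push-push keys: white cap 34 (x) x 28 (y) mm in a black frame 42 x 36 x 2 mm. Origin: key's centre on the deck, 56 mm above the table; it does not move with the cap. Cap top above the deck: 14 mm up, 10 mm latched down, 6 mm fully home. An up key pushed home latches when let go; the latched one pushed home springs up. Pushed less far, either returns.
- key_c_top (a point): Centre of the top of switch_c's cap; it moves with the cap. Spring: an up key starts to move at about 2 N, then 0.9 N per mm, 9 N when home (8 mm down); the latched key (4 mm down) starts to move at about 5.6 N. One key is latched at the start.
- switch_d: One of four identical push-push keys: white cap 34 (x) x 28 (y) mm in a black frame 42 x 36 x 2 mm. Origin: key's centre on the deck, 56 mm above the table; it does not move with the cap. Cap top above the deck: 14 mm up, 10 mm latched down, 6 mm fully home. An up key pushed home latches when let go; the latched one pushed home springs up. Pushed less far, either returns.
- key_d_top (a point): Centre of the top of switch_d's cap; it moves with the cap. Spring: an up key starts to move at about 2 N, then 0.9 N per mm, 9 N when home (8 mm down); the latched key (4 mm down) starts to move at about 5.6 N. One key is latched at the start.
- spool: Bystander, loose: blue thread spool, 26 mm wide, 32 mm high, standing on the box's deck beyond the keys; origin under its centre
- eraser: Bystander, loose: eraser, 18 x 42 x 12 mm, lying on the box's deck beyond the keys; origin under its centre
- stamp: Bystander, loose: wooden hand stamp, 40 x 30 mm, 58 mm high, on the table on the robot's side of the box; origin under its centre
- folder: Bystander, loose: white bone folder, 26 x 130 x 5 mm, lying on the table on the robot's side of the box; origin under its centre
- tape: Bystander, loose: roll of paper tape, 84 mm wide, 24 mm high, lying on the table beyond the end of the box away from the lamp; origin under its centre
- jar: Bystander, loose: amber jar with a red lid, 60 mm wide, 65 mm high, on the table beyond the lamp end of the box; origin under its centre
- glue: Bystander, loose: white glue bottle, 54 mm wide, 110 mm high, on the table behind the box; origin under its centre

How it is judged:
On the way, in this order (a step that is already met when the one before it is completed fails the run):
1. a finger touches the first key, next to the green lamp (((y of switch_a in the frame of console between 0.045 and 0.075 m and contact force between the fingers and switch_a above 0.3 N) or (y of switch_b in the frame of console between 0.045 and 0.075 m and contact force between the fingers and switch_b above 0.3 N) or (y of switch_c in the frame of console between 0.045 and 0.075 m and contact force between the fingers and switch_c above 0.3 N) or (y of switch_d in the frame of console between 0.045 and 0.075 m and contact force between the fingers and switch_d above 0.3 N))), for 0.02 s.
2. a finger touches the second key (((y of switch_a in the frame of console between -0.001 and 0.029 m and contact force between the fingers and switch_a above 0.3 N) or (y of switch_b in the frame of console between -0.001 and 0.029 m and contact force between the fingers and switch_b above 0.3 N) or (y of switch_c in the frame of console between -0.001 and 0.029 m and contact force between the fingers and switch_c above 0.3 N) or (y of switch_d in the frame of console between -0.001 and 0.029 m and contact force between the fingers and switch_d above 0.3 N))), for 0.02 s.
3. a finger touches the third key (((y of switch_a in the frame of console between -0.047 and -0.017 m and contact force between the fingers and switch_a above 0.3 N) or (y of switch_b in the frame of console between -0.047 and -0.017 m and contact force between the fingers and switch_b above 0.3 N) or (y of switch_c in the frame of console between -0.047 and -0.017 m and contact force between the fingers and switch_c above 0.3 N) or (y of switch_d in the frame of console between -0.047 and -0.017 m and contact force between the fingers and switch_d above 0.3 N))), for 0.02 s.
4. a finger touches the fourth key, farthest from the lamp (((y of switch_a in the frame of console between -0.093 and -0.063 m and contact force between the fingers and switch_a above 0.3 N) or (y of switch_b in the frame of console between -0.093 and -0.063 m and contact force between the fingers and switch_b above 0.3 N) or (y of switch_c in the frame of console between -0.093 and -0.063 m and contact force between the fingers and switch_c above 0.3 N) or (y of switch_d in the frame of console between -0.093 and -0.063 m and contact force between the fingers and switch_d above 0.3 N))), for 0.02 s.
5. the latched key has been pressed home and let go: all four keys stand up (not before all four have been touched) (z of each of key_a_top, key_b_top, key_c_top, key_d_top in the frame of console above 0.0685 m), for 0.2 s.
At the end, for the whole second after the job is handed in: All four keys stand up (each cap top within 1.5 mm of its raised height) and every bystander is within 15 mm of where it began (all of step 5 and distance of each of spool, eraser, stamp, folder, tape, jar, glue from where it was at the start of the episode below 0.015 m); the robot touches nothing.
It fails at once if a key that was up is pushed home (more than 7 mm down) while another key is still latched ((z of key_a_top in the frame of console below 0.063 m and z of any of key_b_top, key_c_top, key_d_top in the frame of console below 0.067 m) or (z of key_b_top in the frame of console below 0.063 m and z of any of key_a_top, key_c_top, key_d_top in the frame of console below 0.067 m) or (z of key_c_top in the frame of console below 0.063 m and z of any of key_a_top, key_b_top, key_d_top in the frame of console below 0.067 m) or (z of key_d_top in the frame of console below 0.063 m and z of any of key_a_top, key_b_top, key_c_top in the frame of console below 0.067 m)).
It fails at once if a bystander is shoved, lifted or carried more than 15 mm (distance of any of spool, eraser, stamp, folder, tape, jar, glue from where it was at the start of the episode above 0.015 m).
It also fails if it takes over 51 s, if anything falls off the work surface, if the arm or the gripper's body presses on something with over 40 N, if the wrist force passes 120 N, or if a joint passes its speed limit or range.

## Working session

There is one attempt and no reset: what is moved stays moved. The work goes in short steps, each a Python script; the robot and the scene stay as the last script left them, time stands still between calls to the robot, and variables do not carry over. Pictures are saved under pics/ and viewed, at most 10 in all, crops included, and the job is handed in when it is done.

```bash
mkdir -p pics; ls
python3 - <<'E'
from bench import robot,optics
import cv2,numpy as np
for n in("top","scene"):
    p,d=optics.get_image(n); cv2.imwrite(f"pics/{n}0.png",p); np.save(f"pics/{n}0.npy",d)
    i=optics.camera_info(n);print(n,i)
print(robot.read_t(),robot.read_position(),robot.read_orientation(),robot.read_contact_force())
E
```

```text
pics
top {'fov_y': 46.19429474440545, 'cx': 280.5584171699127, 'cy': 206.5643722143576, 'k1': 0.012245247004470387, 'R': array([[ 0.01228293, -0.99978823,  0.01651114],
       [-0.99599058, -0.01369623, -0.08840349],
       [ 0.08861091, -0.01535909, -0.99594789]]), 't': array([0.03562892, 0.58059997, 1.04346734])}
scene {'fov_y': 45.41779657821024, 'cx': 275.57727585288444, 'cy': 205.60119125662183, 'k1': -0.1867109674130166, 'R': array([[ 0.79340687,  0.60859152, -0.01104073],
       [ 0.47874983, -0.63513151, -0.60614071],
       [-0.37590441,  0.47563046, -0.79528079]]), 't': array([-0.47066091, -0.17667213,  1.18311301])}
0.1 [ 0.28118889 -0.58541483  0.23048761] [-7.54869297e-04  9.75031436e-01  2.22065490e-01 -2.18403884e-04] [ 0.03763456 -0.55730916 -1.06881324]
```

View pics/top0.png

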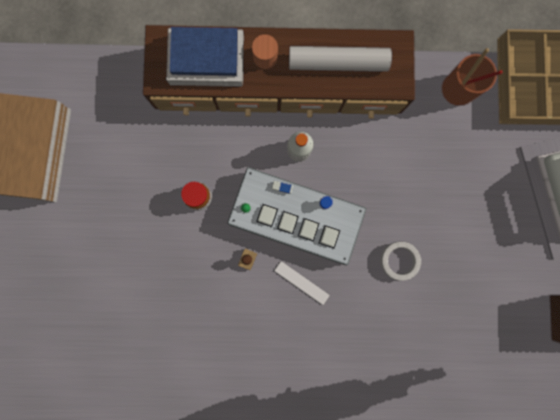

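View pics/scene0.png

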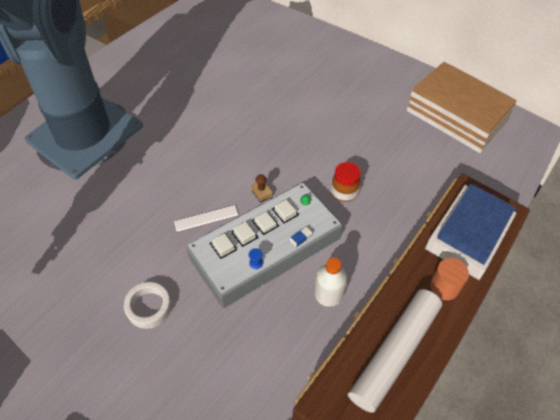

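The top view shows the lamp at (246,208) and the keys at about (268,216), (288,223), (309,230) and (330,237). The spool is at (326,203), the eraser at (283,187) and the stamp at (247,260). The scene view agrees with this layout: keys at (286,210) to (223,245), lamp at (306,200).

```bash
cat > h.py <<'E'
import cv2,numpy as np
from bench import optics
def ray(n,px,z,info=None):
    i=info or optics.camera_info(n); f=210/np.tan(np.radians(i["fov_y"]/2))
    K=np.array([[f,0,i["cx"]],[0,f,i["cy"]],[0,0,1]])
    u=cv2.undistortPoints(np.array(px,float).reshape(-1,1,2),K,np.array([i["k1"],0,0,0]))[:,0]
    d=np.c_[u,np.ones(len(u))]@i["R"]; c=-i["R"].T@i["t"]
    return c+d*((z-c[2])/d[:,2])[:,None]
def blobs(m,lo,hi):
    n,_,s,c=cv2.connectedComponentsWithStats(m.astype(np.uint8))
    return [(c[k],s[k,4]) for k in range(1,n) if lo<s[k,4]<hi]
E
python3 - <<'E'
from h import *
B={"top":(225,160,370,270),"scene":(185,180,345,300)}
seed={"top":[(268,216),(288,223),(309,230),(330,237)],"scene":[(286,210),(265,222),(244,233),(223,245)]}
ls={"top":(246,208),"scene":(306,200)}
for n in B:
    p=cv2.imread(f"pics/{n}0.png"); hsv=cv2.cvtColor(p,cv2.COLOR_BGR2HSV).astype(int); b,g,r=[p[...,k].astype(int) for k in range(3)]
    for s in seed[n]: print(n,p[s[1],s[0]],end=' ')
    m=(r-b>8)&(r>165)
    ks=[]
    for s in seed[n]:
        c=min(blobs(m,40,500),key=lambda q:np.hypot(*(q[0]-s))); ks.append(c[0]); print(c)
    m=(g>r+40)&(g>b+30); c=min(blobs(m,5,300),key=lambda q:np.hypot(*(q[0]-ls[n]))); print("lamp",c)
    P=ray(n,ks,.070);L=ray(n,[c[0]],.068);print(P.round(4),L.round(4))
    # line fit of the evenly spaced keys -> console pose
    y=np.array([.06,.014,-.032,-.078]);A=np.polyfit(y,P[:,:2],1);print("ydir",A[0],np.linalg.norm(A[0]),"at y=0",A[1],"res mm",((P[:,:2]-np.outer(y,A[0])-A[1])*1e3).round(1).tolist(), "yaw",np.arctan2(-A[0][0],A[0][1]))
E
```

```text
top [165 177 176] top [164 176 176] top [165 176 176] top [164 176 175] (array([267.20958084, 214.68263473]), np.int32(167))
(array([288.02439024, 221.96341463]), np.int32(164))
(array([308.77639752, 229.01863354]), np.int32(161))
(array([329.7375 , 236.33125]), np.int32(160))
lamp (array([245.86206897, 207.5       ]), np.int32(58))
[[ 0.5588  0.0714  0.07  ]
 [ 0.5443  0.028   0.07  ]
 [ 0.5302 -0.0152  0.07  ]
 [ 0.5156 -0.0588  0.07  ]] [[0.5734 0.116  0.068 ]]
ydir [0.31239427 0.94276512] 0.9931748338807359 at y=0 [0.54003432 0.01482652] res mm [[0.0, -0.0], [-0.1, -0.0], [0.2, 0.1], [-0.1, -0.1]] yaw -0.3199731439282402
scene [191 206 211] scene [190 205 211] scene [191 208 213] scene [191 208 213] (array([284.5       , 209.51838235]), np.int32(272))
(array([264.41732283, 221.35826772]), np.int32(254))
(array([243.50174216, 232.18118467]), np.int32(287))
(array([222.03832753, 244.01045296]), np.int32(287))
lamp (array([305.02298851, 199.77011494]), np.int32(87))
[[ 0.5633  0.068   0.07  ]
 [ 0.55    0.0235  0.07  ]
 [ 0.5345 -0.0187  0.07  ]
 [ 0.5201 -0.0621  0.07  ]] [[0.5799 0.1117 0.068 ]]
ydir [0.31570462 0.93995476] 0.9915565346074948 at y=0 [0.54480823 0.01114394] res mm [[-0.5, 0.4], [0.8, -0.8], [-0.2, 0.2], [-0.1, 0.1]] yaw -0.3240337430716237
```

```bash
cat >> h.py <<'E'
from scipy.spatial.transform import Rotation as Ro
YAW=-.321; yd=np.array([-np.sin(YAW),np.cos(YAW)]); xd=np.array([np.cos(YAW),np.sin(YAW)])
def att(s=1):
    ty=np.r_[s*xd,0]; tz=np.array([0,0,-1.]); q=Ro.from_matrix(np.c_[np.cross(ty,tz),ty,tz]).as_quat(); return q[[3,0,1,2]]
E
python3 - <<'E'
from h import *
from bench import robot,claw,planner
q=robot.read_joint_positions()
c=np.array([.542,.0130])+.06*yd
for s in(1,-1): print(s,planner.ik(np.r_[c,.2],att(s)))
claw.set_gripper(0.)
robot.move_ptp(np.r_[c-.03*yd,.20],att(1))
robot.hold(.3)
print(robot.read_t(),robot.read_position(),[np.round(robot.read_contact_force(),2) for _ in range(3)],robot.read_grip_width())
i=optics.camera_info("wrist");p,d=optics.get_image("wrist");cv2.imwrite("pics/w1.png",p)
import pickle;pickle.dump(i,open("w1.pkl","wb"));np.save("w1.npy",d)
E
```

```text
1 [ 0.18470317  0.48072572 -0.51192413  1.77317025  0.28007183  0.96047714
 -0.76188671]
-1 [ 0.54687122  0.67879539 -1.07368329  1.75357973  0.66008648  1.11975246
  2.07915723]
3.5917 [0.55148588 0.04116836 0.19995785] [array([-0.31, -0.28, -1.06]), array([-0.31, -0.28, -1.06]), array([-0.31, -0.28, -1.06])] 0.00025738971939310266
```

View pics/w1.png

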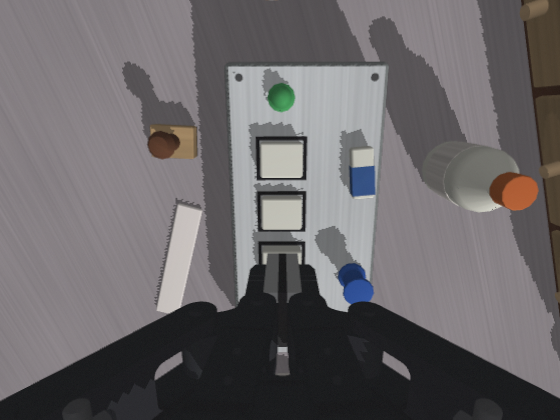

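The wrist view shows the lamp at (281,97), key 1 at (281,158) and key 2 at (281,212). Key 3 is partly hidden by the fingers. The row lies square to the tool.

Run:
```python
from h import *
import pickle
i=pickle.load(open("w1.pkl","rb"));p=cv2.imread("pics/w1.png");d=np.load("w1.npy");b,g,r=[p[...,k].astype(int) for k in range(3)]
m=(r-b>8)&(r>150)
o=np.array([.542,.013])
for s,y in(((281,158),.06),((281,212),.014)):
    c=min(blobs(m,300,5000),key=lambda q:np.hypot(*(q[0]-s)));P=ray(0,[c[0]],.07,i)[0]
    v=P[:2]-o; print(c,P.round(4),"console x,y rel",(v@xd*1e3).round(1),((v@yd-y)*1e3).round(1), "depth",d[s[1],s[0]])
D=-(i["R"].T@i["t"]);print(D)
```

```text
(array([281.39433384, 160.99387443]), np.int32(1306)) [0.5629 0.0718 0.07  ] console x,y rel 1.3 2.4 depth 0.27182466
(array([281.53388278, 214.01923077]), np.int32(1092)) [0.5492 0.0301 0.07  ] console x,y rel 1.4 4.5 depth 0.28963327
[0.57575328 0.10872285 0.34138722]
```

```bash
cat >> h.py <<'E'
from bench import robot
O=np.array([.5435,.0135]); YS=[.06,.014,-.032,-.078]
def key(k,z): return np.r_[O+YS[k]*yd,z]
def fz(): return robot.read_contact_force()[2]
def touch(k):
    robot.servo_line(key(k,.095),att(1),rate=.12); robot.servo_line(key(k,.074),rate=.05); robot.hold(.15); f0=fz(); log=[]
    for z in np.arange(.0725,.0649,-.0005):
        robot.servo_line(key(k,z),rate=.01); robot.hold(.05)
        log.append((round(robot.read_position()[2]*1e3,2),round(fz()-f0,2)))
        if log[-1][1]>1.2: break
    robot.hold(.05); robot.servo_line(key(k,.095),rate=.08)
    print(k,round(f0,2),log[-5:],robot.read_t()); return log
E
python3 - <<'E'
from h import *
touch(0)
E
```

```text
0 0.66 [(np.float64(71.48), np.float64(-0.43)), (np.float64(70.99), np.float64(-0.86)), (np.float64(70.47), np.float64(-0.34)), (np.float64(70.14), np.float64(0.85)), (np.float64(69.6), np.float64(2.0))] 8.0833
```

```bash
sed -i 's/>1.2: break/>2: break/' h.py
python3 - <<'E'
from h import *
for k in(1,2,3): touch(k)
E
```

```text
1 -0.16 [(np.float64(67.98), np.float64(0.13)), (np.float64(67.5), np.float64(0.8)), (np.float64(66.97), np.float64(0.15)), (np.float64(66.5), np.float64(1.07)), (np.float64(66.1), np.float64(2.08))] 14.1417
2 0.02 [(np.float64(71.98), np.float64(0.49)), (np.float64(71.48), np.float64(0.11)), (np.float64(70.99), np.float64(1.08)), (np.float64(70.48), np.float64(0.45)), (np.float64(70.11), np.float64(2.18))] 17.75
3 0.09 [(np.float64(70.96), np.float64(-0.61)), (np.float64(70.48), np.float64(-0.33)), (np.float64(70.11), np.float64(1.32)), (np.float64(69.58), np.float64(1.04)), (np.float64(69.05), np.float64(3.02))] 21.975
```

Key 2 is the latched one, with contact at z = 66 mm; the others made contact at 70 mm. The contact on key 3 was brief, so I'll touch keys 3 and 4 lightly again before pressing key 2 home.

Run:
```python
from h import *
for k in(2,3):
    robot.servo_line(key(k,.085),rate=.12); robot.servo_line(key(k,.0685),rate=.03); robot.hold(.15); print(k,robot.read_position()[2],fz()); robot.servo_line(key(k,.085),rate=.08)
k=1
robot.servo_line(key(k,.09),rate=.12); robot.servo_line(key(k,.068),rate=.05); robot.hold(.15); f0=fz()
for z in np.arange(.066,.0594,-.0005):
    robot.servo_line(key(k,z),rate=.01); robot.hold(.06); p=robot.read_position()[2]; f=fz()-f0; print(round(p*1e3,2),round(f,2),end='; ')
    if f>13: break
robot.hold(.2); robot.servo_line(key(k,.085),rate=.05)
L=touch(k)
robot.servo_line(key(k,.20),rate=.15); robot.servo_line(key(k,.20)-np.r_[.03*yd*-1,0],rate=.15); robot.hold(.2)
p,d=optics.get_image("top");cv2.imwrite("pics/top2.png",p)
robot.move_ptp([.281,-.45,.25],att(1))
ps,d=optics.get_image("scene");pt,d=optics.get_image("top")
cv2.imwrite("pics/end.png",np.hstack([cv2.resize(pt[150:310,170:430],(390,240)),cv2.resize(ps[140:340,110:390],(390,280))[:240]]))
print(robot.read_t())
```

```text
2 0.06859702191848892 3.076457821657473
3 0.06861729761897845 2.6520060122361535
66.16 0.84; 65.76 4.39; 65.26 6.81; 64.81 5.98; 64.35 4.93; 63.85 6.51; 63.46 7.06; 63.01 7.84; 62.55 8.86; 62.05 9.09; 61.77 11.21; 61.69 16.14; 1 -0.15 [(np.float64(70.99), np.float64(0.41)), (np.float64(70.48), np.float64(0.55)), (np.float64(70.15), np.float64(1.16)), (np.float64(69.57), np.float64(1.54)), (np.float64(69.05), np.float64(3.24))] 35.7083
39.3333
```

View pics/end.png

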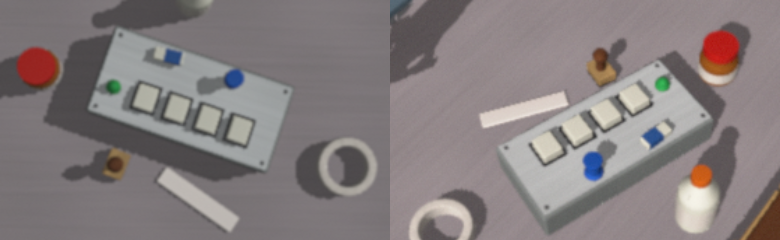

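In both views (top at left, scene at right) all four keys stand up, at (147,97) to (240,129) on the left. The bystanders are where they began, and the robot is clear of everything. I'm handing in.

```bash
python3 -c "
from bench import robot
print(robot.finish_job(),robot.read_t())"
```

```text
the job is handed in; nothing more can be done
the job is handed in; nothing more can be done
```

Job handed in at about 39 s with no verdict shown: I touched all four keys in order from the lamp, found the second one latched, pressed it home and let it go; a light touch then found it at the raised height, and the final pictures show all four keys up and the bystanders where they began.

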